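Sort the cocoa-butter tins by heft and start the warmer

ROBOT

A 6-joint arm with a two-finger parallel gripper is mounted at the origin on the work surface. World frame = base frame: x ahead of the robot, y to its left, z up, the work surface at z = 0. Lengths are in m, angles in rad, forces in N, time in s.
With the tool pointing down it reaches from about 0.325 to 0.75 m from the base axis. Payload 7.6 kg.
Tool frame: the origin (TCP) lies midway between the tips of the shut fingers; the grasp point (between the pads) lies behind it (tcp_to_grasp is the z of the grasp point in the tool frame, in m); z points along the fingers, y is the direction in which the jaws open and shut (so a half turn about z gives the same grasp; the last joint's range is limited). The gripper opens to 85 mm and grips with 20 to 120 N. Pads are 22 mm wide; open, the fingers measure 114 mm over their backs; the gripper's body (76 mm by 85 mm) begins 54 mm behind the grasp point. The pads swing forward as they close: fully open they stand 13 mm farther back than shut.
Start: joints at [1.224, 0.052, 1.401, -0, 1.689, -0.07], TCP at [0.143, 0.505, 0.231] pointing down, gripper open.
Joint ranges: [-2.9, 2.9], [-0.91, 2.17], [0.12, 2.37], [-1.06, 4.2], [0.26, 2.73], [-2.93, 2.93]. Speed limits (rad/s): [2.57, 2.57, 3.01, 3.14, 3.14, 3.14].

INTERFACE

Orientations are given as a unit quaternion [x, y, z, w].
In Python, from rig import read_state, grab_frame, get_calibration, finish_job, find_in, regions_of, tcp_to_grasp gives the robot as it stands. The module is installed in compiled form; this text tells all that it offers.
- The arm moves only by the shell command python3 -m pendant 'ROWS' [FORCE]. ROWS is JSON, a list of rows, each a list of 3 entries, a list of its own where there are three numbers: the shift along the world's x, y, z in mm, then the turn, a rotation vector about the world's x, y, z in rad, then the closure, from 0 (fully open) to 1 (shut). A call has 1 to 5 rows; each row is the pose to reach, as a shift and turn from the pose commanded when the call began; what a row does not reach only later rows make up. A row lasts 1/12 s, in which the tool goes at most 41.7 mm and 7.16 degrees, less where a joint would pass 70% of its speed; a pose out of reach is approached as far as the arm can. A call with a gripper value outside its range is refused whole. The fingers move at their own pace and stop on an object; FORCE is the grip in N (left out, the last holds). Time passes only in rows, so rows that repeat a pose let the fingers close. It gives the time, the measured TCP pose, the force and the opening at its end, in the units of the state.
- read_state(): the state, without advancing time (a new reading comes with each control period).
- grab_frame(name): name is "side" or "top"; returns the picture (400x640x3 uint8, red, green, blue); there is no depth.
- get_calibration(name): a dict with "fx", "fy", "cx", "cy" (pixels), "rvec" (rotation vector, rad) and "tvec" (3), from world to camera coordinates, as OpenCV has them. Camera axes: x right, y down, z forward; pixel columns grow to the right and rows downward; lengths in m; the calibration is good to about 2 mm. A picture is of the moment at which its call begins. get_calibration takes no time and is no camera call.
- finish_job(): hands the job in, once; it reports no verdict.
Trained networks look in the newest picture that a camera, given by its name, has taken for a name from the list of things; names that differ only in an ending like _2 or _b are one class to them, and where a whole thing is asked for, a point or a joint stands for the part that bears it (a point fixed in the world has none). Each returns a list of dicts, best first, with "confidence" (0 to 1); they miss things now and then, are a little off and sometimes report something else, mostly with a low value. They report only what shows in the picture. A call takes as long as a camera call. They do not tell look-alikes from the thing itself.
- find_in(camera, name): "rect" ([left, top, width, height] in pixels, round what is visible of it).
- regions_of(camera, name): "region" (400x640 bool, what is visible of it) and "rect" ([left, top, width, height] in pixels, round what is visible of it).
The state is a dict: "t": time; "joint_positions": joint angles; "qvel": joint speeds; "effort": joint torques, N m; "ee_pos": TCP position; "eef_rot": TCP orientation; "contact_force": force on the tool from outside, world axes, zero at the start; "wrist_torque": the same for the moment, N m; "grip_width": finger opening in m.
Only numpy, scipy, OpenCV 4.12 (cv2) and the standard library are available. Lean on these libraries where they do the work, as an engineer would, in place of code of your own. Each camera call takes 0.05 s, during which the arm holds its last target. There are 200 camera calls.

TASK

Three identical sealed tins stand on the chocolate counter; at least one is full and at least one is nearly empty, and only their weight tells. Lift them to feel which is which, stand each full tin upright on the steel warmer's black plate and each nearly empty one upright in the blue refill crate, setting them down gently without dropping or toppling any. Only when all three are in place, push the warmer's switch lever fully over to the other side, switching it on; leave everything else on the counter where it is.

Things in the scene. Friction and masses are not known exactly. Their poses are not given: they have to be found in the camera images.
- tin_1: sealed copper tin with a dark brown band and a cream lid, upright cylinder 62 mm in diameter and 95 mm tall, looks the same as the other two; origin at the centre of its underside, z up. Rigid, can be gripped round its sides, from above. Either full (330 to 500 g) or nearly empty (80 to 125 g); which it is can be felt only by its weight. Starts on the counter
- tin_2: sealed copper tin with a dark brown band and a cream lid, upright cylinder 62 mm in diameter and 95 mm tall, looks the same as the other two; origin at the centre of its underside, z up. Rigid, can be gripped round its sides, from above. Either full (330 to 500 g) or nearly empty (80 to 125 g); which it is can be felt only by its weight. Starts on the counter
- tin_3: sealed copper tin with a dark brown band and a cream lid, upright cylinder 62 mm in diameter and 95 mm tall, looks the same as the other two; origin at the centre of its underside, z up. Rigid, can be gripped round its sides, from above. Either full (330 to 500 g) or nearly empty (80 to 125 g); which it is can be felt only by its weight. Starts on the counter
- warmer: steel warmer fixed to the counter, 220 (its x) x 130 (its y) x 47 mm tall, with a black plate on top at 40 mm above the counter inside a 7 mm high rim of 5 mm thickness (inner 210 x 120 mm); room for two tins side by side along its x. A grey switch block (80 mm wide) sticks out 85 mm from its -x end. Origin under the centre of the main body, at counter level, z up. It may stand left or right of the robot and slightly turned
- warm_spot_near (a point): point on the black plate, 47 mm from the centre towards the warmer's -x end (switch end), on its long centre line: a place for one tin's underside
- warm_spot_far (a point): the same, 47 mm from the centre towards the warmer's +x end
- switch (a joint): angle of the warmer's red switch lever, rad: 0 off to 1.0 fully on (starts between 0 and 0.12). At 0 it leans 0.5 rad towards the warmer's -y, at 1.0 it leans 0.5 rad to the warmer's +y; it stays where it is left and pushes over with 1 to 2 N, to a hard stop at 1.0
- switch_tip (a point): centre of the red ball, 26 mm in diameter, at the end of the switch lever, 107 to 116 mm above the counter; the lever is a steel rod 10 mm thick, 70 mm from pivot to ball centre; its pivot is 46 mm above the counter on a block 49 mm high, 50 (warmer's x) x 70 (y) mm; the pivot is 160 mm from the warmer's centre towards its -x end
- crate: blue open refill crate fixed to the counter, 220 (its x) x 130 (its y) x 30 mm tall, walls 5 mm, floor 5 mm; room for two tins side by side along its x. Origin under its centre, z up. It stands on the side opposite the warmer, slightly turned
- crate_spot_near (a point): point on the crate's floor, 47 mm from its centre towards its -x end, on the long centre line: a place for one tin's underside
- crate_spot_far (a point): the same, 47 mm from the centre towards its +x end
- mould: bystander: clear praline mould lying flat, 135 x 240 x 24 mm, beyond the tins; origin at the centre of its underside
- colour_red: bystander: small red bottle, 36 mm in diameter, 80 mm tall, just beyond the tins; origin under its centre
- colour_yellow: bystander: small yellow bottle, 36 mm in diameter, 80 mm tall, just beyond the tins; origin under its centre
- brush: bystander: flat blue brush lying on the counter nearer the robot than the tins, 150 mm long, 12 mm wide, 8 mm thick; origin under the middle of its handle
- brush_pot: bystander: white pot of brushes, 72 mm in diameter, 180 mm tall with the brushes, far side of the counter; origin under its centre
- bowl: bystander: white bowl, 110 mm in diameter, 55 mm tall, far side of the counter; origin under its centre
Not all that is in view belongs to the job. What is shaped like the tin_3 but yellow is not meant.

How it is judged:
On the way, in this order (a step that is already met when the one before it is completed fails the run):
1. every tin stands released in its right place: full ones on the warmer's plate, nearly empty ones in the crate (((x of tin_1 in the frame of warmer between -0.08 and 0.08 m and y of tin_1 in the frame of warmer between -0.035 and 0.035 m and z of tin_1 in the frame of warmer between 0.034 and 0.046 m and angle between tin_1's own z axis and vertical below 0.1 rad and linear speed of tin_1 below 0.02 m/s and contact force between tin_1 and warmer above 2.2 N) or (x of tin_1 in the frame of crate between -0.08 and 0.08 m and y of tin_1 in the frame of crate between -0.035 and 0.035 m and z of tin_1 in the frame of crate between -0.001 and 0.011 m and angle between tin_1's own z axis and vertical below 0.1 rad and linear speed of tin_1 below 0.02 m/s and contact force between tin_1 and crate below 2.2 N)) and ((x of tin_2 in the frame of warmer between -0.08 and 0.08 m and y of tin_2 in the frame of warmer between -0.035 and 0.035 m and z of tin_2 in the frame of warmer between 0.034 and 0.046 m and angle between tin_2's own z axis and vertical below 0.1 rad and linear speed of tin_2 below 0.02 m/s and contact force between tin_2 and warmer above 2.2 N) or (x of tin_2 in the frame of crate between -0.08 and 0.08 m and y of tin_2 in the frame of crate between -0.035 and 0.035 m and z of tin_2 in the frame of crate between -0.001 and 0.011 m and angle between tin_2's own z axis and vertical below 0.1 rad and linear speed of tin_2 below 0.02 m/s and contact force between tin_2 and crate below 2.2 N)) and ((x of tin_3 in the frame of warmer between -0.08 and 0.08 m and y of tin_3 in the frame of warmer between -0.035 and 0.035 m and z of tin_3 in the frame of warmer between 0.034 and 0.046 m and angle between tin_3's own z axis and vertical below 0.1 rad and linear speed of tin_3 below 0.02 m/s and contact force between tin_3 and warmer above 2.2 N) or (x of tin_3 in the frame of crate between -0.08 and 0.08 m and y of tin_3 in the frame of crate between -0.035 and 0.035 m and z of tin_3 in the frame of crate between -0.001 and 0.011 m and angle between tin_3's own z axis and vertical below 0.1 rad and linear speed of tin_3 below 0.02 m/s and contact force between tin_3 and crate below 2.2 N)) and contact force between each of tin_1, tin_2, tin_3 and the fingers below 0.1 N), for 0.2 s.
2. after that, the warmer's lever is pushed over to on (value of joint switch above 0.85 rad), for 0.2 s.
At the end, for the whole second after the job is handed in: full tins (resting on it with more than 2.2 N) stand on the warmer's plate and nearly empty ones (under 2.2 N) on the crate's floor, each upright within 0.1 rad, at rest, not held, its axis within 80 mm along x and 35 mm along y of the warmer's or crate's centre; the switch joint is above 0.85 rad (all of step 1 and value of joint switch above 0.85 rad); the robot touches nothing.
It fails at once if a tin toppled (tilted more than 0.6 rad) (angle between any of tin_1, tin_2, tin_3's own z axis and vertical above 0.6 rad).
It fails at once if a tin dropped (falling free at more than 0.6 m/s, a drop of about 20 mm) ((contact force between tin_1 and anything else below 0.01 N and linear speed of tin_1 above 0.6 m/s) or (contact force between tin_2 and anything else below 0.01 N and linear speed of tin_2 above 0.6 m/s) or (contact force between tin_3 and anything else below 0.01 N and linear speed of tin_3 above 0.6 m/s)).
It fails at once if a bystander pushed more than 40 mm from its place (distance of any of mould, colour_red, colour_yellow, brush, brush_pot, bowl from where it was at the start of the episode above 0.04 m).
It also fails if it takes over 67 s, if anything falls off the work surface, if the arm or the gripper's body presses on something with over 40 N, if the wrist force passes 120 N, or if a joint passes its speed limit or range.

## Working session

There is one attempt and no reset: what is moved stays moved. The work goes in short steps, Python scripts to look and compute and a shell command to move; the robot and the scene stay as the last step left them, time stands still between calls to the robot, and variables do not carry over. Pictures are saved under pics/ and viewed, about 8 in all and at most 12, crops included, and the job is handed in when it is done.

```bash
mkdir -p pics; python3 - <<'E'
from rig import *
import cv2
s=read_state();print(s, tcp_to_grasp)
for c in("top","side"):
    cv2.imwrite(f"pics/{c}0.png",grab_frame(c)[:,:,::-1]);print(c,get_calibration(c))
    for n in("tin_1","warmer","crate","switch_tip","switch"):
        print(n,[(r['rect'],round(r['confidence'],2)) for r in find_in(c,n)])
E
```

```text
{'t': 0.0, 'joint_positions': array([ 1.22366791e+00,  5.28255177e-02,  1.40174446e+00, -1.80442099e-05,
        1.68858784e+00, -7.02742845e-02]), 'qvel': array([-1.01007717e-03, -1.74421775e-03,  2.57236153e-05, -5.77076250e-04,
       -1.07476277e-03,  8.90313677e-05]), 'effort': array([ 3.77598381e-04, -3.81665933e+01, -3.60190701e+01, -1.05953409e-04,
        6.24812121e-03, -5.33980455e-06]), 'ee_pos': array([0.14336487, 0.50473011, 0.23046835]), 'eef_rot': array([ 1.37986400e-01,  9.90433815e-01, -7.67459434e-04, -1.53377368e-04]), 'contact_force': array([ 0.12553326,  0.19169599, -0.24508482]), 'wrist_torque': array([ 0.05337292, -0.04842432, -0.01891335]), 'grip_width': 0.0850781099185775} -0.0187
top {'fx': 503.6162442930845, 'fy': 503.6162442930845, 'cx': 321.7755325384123, 'cy': 192.97864390082736, 'rvec': array([ 2.14720454, -2.05967139,  0.2202659 ]), 'tvec': array([-0.08355463,  0.5872424 ,  1.08367757])}
tin_1 [([318.6, 224.4, 28.7, 37.3], 0.86), ([457.6, 226.8, 40.4, 34.3], 0.85), ([224.3, 226.9, 37.4, 35.5], 0.81), ([233.7, 172.8, 33.1, 38.1], 0.75), ([279.5, 196.6,
[... 225 characters left out ...]
0], 0.68), ([402.3, 287.8, 26.2, 16.0], 0.63)]
side {'fx': 495.9114269149541, 'fy': 495.9114269149541, 'cx': 322.01107723246145, 'cy': 195.83255964553737, 'rvec': array([ 0.09421067, -2.89474926,  1.10707153]), 'tvec': array([0.56972818, 0.11444364, 1.20902984])}
tin_1 [([323.2, 200.3, 24.7, 42.0], 0.93), ([298.9, 232.5, 26.8, 43.6], 0.7), ([351.2, 234.8, 29.2, 47.3], 0.68), ([348.3, 171.1, 25.4, 42.3], 0.67), ([348.9, 95.5, 24.0, 37.0], 0.58)]
warmer [([302.2, 124.7, 110.3, 56.6], 0.83)]
crate [([272.5, 294.8, 107.6, 67.1], 0.89)]
switch_tip [([401.1, 127.1, 9.4, 23.4], 0.64), ([264.5, 238.4, 19.5, 29.5], 0.31)]
switch [([399.7, 125.2, 9.3, 26.2], 0.57), ([276.1, 297.6, 104.5, 62.5], 0.54)]
```

```bash
python3 - <<'E'
import cv2
a=cv2.imread("pics/top0.png");b=cv2.imread("pics/side0.png")
cv2.imwrite("pics/t.png",cv2.resize(a[120:345,120:520],(800,450),interpolation=cv2.INTER_CUBIC))
cv2.imwrite("pics/s.png",cv2.resize(b[80:380,220:460],(800,600)[::1] if 0 else (480,600),interpolation=cv2.INTER_CUBIC))
E
```

```text
(no output)
```

View pics/t.png

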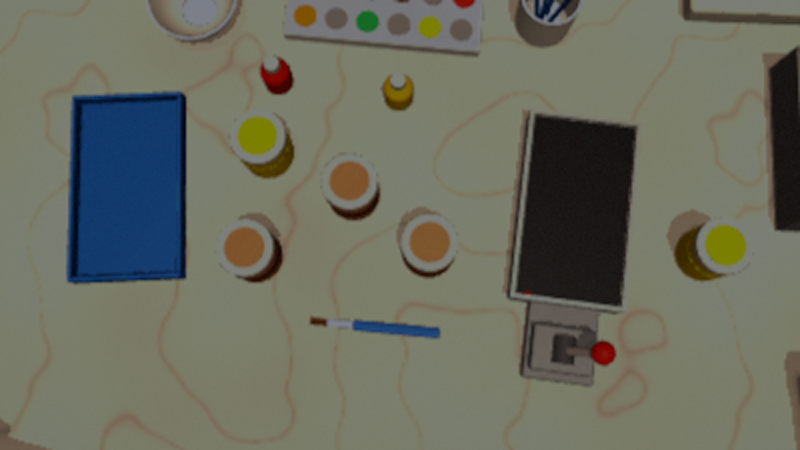

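View pics/s.png

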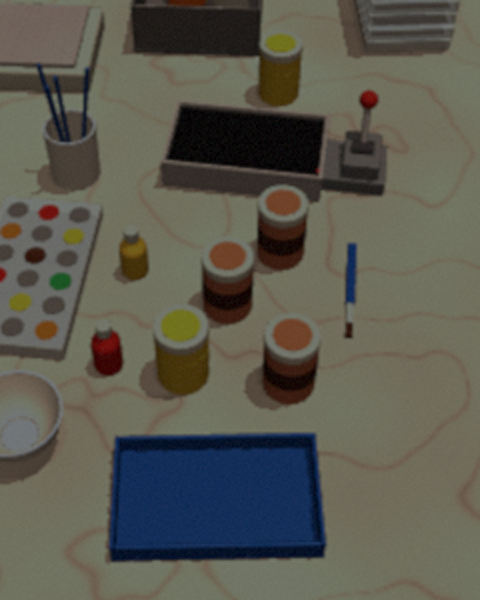

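The three copper tins are at top pixels (243,243), (295,212) and (334,241). They have orange lids with cream rims and dark bands. The look-alikes at (250,190) and (481,243) are yellow, so I leave them alone, and the enlarged crops above confirm this. The warmer is at (407,225) with its switch towards the robot and its red ball at (421,296). The crate is at (183,213).

```bash
cat > h.py <<'E'
import numpy as np,cv2
from rig import *
def cam(c):
    k=get_calibration(c);K=np.array([[k['fx'],0,k['cx']],[0,k['fy'],k['cy']],[0,0,1]])
    R=cv2.Rodrigues(k['rvec'])[0];return K,R,k['tvec'].reshape(3)
def at(c,px,z):
    K,R,t=cam(c);C=-R.T@t;d=R.T@np.linalg.inv(K)@np.array([*px,1.]);return C+d*(z-C[2])/d[2]
def tri(a,b):
    P=[];
    for c in("top","side"):
        K,R,t=cam(c);P.append(K@np.c_[R,t])
    X=cv2.triangulatePoints(P[0],P[1],np.array(a,float).reshape(2,1),np.array(b,float).reshape(2,1)).ravel();return X[:3]/X[3]
def lids(c):
    g=grab_frame(c).astype(int);hsv=cv2.cvtColor(g.astype(np.uint8),cv2.COLOR_RGB2HSV)
    return g,hsv
E
python3 - <<'E'
from h import *
np.set_printoptions(precision=4,suppress=True)
T=lambda x,y:(120+x/2,120+y/2);S=lambda x,y:(220+x/2,80+y/2)
for n,a,b in [("A",(246,247),(292,333)),("B",(349,181),(228,256)),("C",(429,242),(283,203))]:
    print(n,at("top",T(*a),.095),at("side",S(*b),.095),tri(T(*a),S(*b)))
print("ball",tri(T(602,352),S(369,99)),at("top",T(602,352),.107))
def rect(n,tc,sc,z):
    p=np.array([at("top",T(*q),z) for q in tc]);q=np.array([at("side",S(*q),z) for q in sc])
    for m in(p,q):
        c=m.mean(0);print(n,c,"sides",[round(np.linalg.norm(m[i]-m[(i+1)%4]),3) for i in range(4)],"long dir",np.arctan2(*((m[0]-m[3]+m[1]-m[2])[[1,0]])))
# order: far-left, far-right, near-right, near-left (as in the top picture)
rect("warmer",[(528,113),(636,125),(622,310),(511,297)],[(166,161),(183,105),(326,117),(323,177)],.047)
rect("crate",[(72,96),(184,93),(185,278),(68,282)],[(110,545),(116,437),(317,435),(323,545)],.03)
# brush, yellow tin, bottles
for n,q,z in[("yt",(258,134),.095),("red",(271,65),.08),("ylw",(398,80),.08),("br1",(312,321),.005),("br2",(438,332),.005)]:print(n,at("top",T(*q),z))
E
```

```text
A [0.4643 0.1065 0.095 ] [0.4646 0.1081 0.095 ] [0.4645 0.1068 0.0932]
B [ 0.5415 -0.0012  0.095 ] [0.5413 0.0006 0.095 ] [ 0.5416 -0.001   0.0931]
C [ 0.4779 -0.0915  0.095 ] [ 0.4782 -0.0892  0.095 ] [ 0.4782 -0.0915  0.0926]
ball [ 0.3676 -0.276   0.1085] [ 0.3685 -0.2765  0.107 ]
warmer [ 0.5279 -0.2564  0.047 ] sides [np.float64(0.126), np.float64(0.214), np.float64(0.124), np.float64(0.214)] long dir -0.077039150461837
warmer [ 0.5262 -0.2546  0.047 ] sides [np.float64(0.117), np.float64(0.205), np.float64(0.12), np.float64(0.213)] long dir -0.08192717789754622
crate [0.5374 0.2608 0.03  ] sides [np.float64(0.133), np.float64(0.219), np.float64(0.133), np.float64(0.22)] long dir 0.09287161320983514
crate [0.5387 0.2662 0.03  ] sides [np.float64(0.124), np.float64(0.22), np.float64(0.126), np.float64(0.215)] long dir 0.06852560231537946
yt [0.5902 0.1026 0.095 ]
red [0.675  0.0961 0.08  ]
ylw [ 0.6632 -0.0497  0.08  ]
br1 [0.3919 0.0386 0.005 ]
br2 [ 0.3855 -0.1072  0.005 ]
```

```bash
R='[[125,-155,0],[0,0,0.277],0]'
python3 -m pendant '[[[125,-155,0],[0,0,0.277],0],[[125,-155,0],[0,0,0.277],0],[[125,-155,0],[0,0,0.277],0],[[125,-155,0],[0,0,0.277],0],[[125,-155,0],[0,0,0.277],0]]' 50
python3 -m pendant '[[[125,-155,0],[0,0,0],0],[[125,-155,0],[0,0,0],0],[[125,-155,0],[0,0,0],0],[[125,-155,0],[0,0,0],0],[[125,-155,0],[0,0,0],0]]'
python3 -m pendant '[[[71,-88,-61],[0,0,0],0],[[71,-88,-61],[0,0,0],0],[[71,-88,-61],[0,0,0],0],[[71,-88,-61],[0,0,0],0],[[71,-88,-61],[0,0,0],0]]'
python3 -c "
from rig import *;s=read_state();print(s)"
```

```text
t: 1.02
ee_pos: [0.2692, 0.3483, 0.2314]
eef_rot: [-0.0, 1.0, 0.0, 0.0]
contact_force: [-0.8, 1.4, 0.9]
grip_width: 0.0856
t: 1.43
ee_pos: [0.3947, 0.1926, 0.2316]
eef_rot: [0.001, 1.0, -0.0, 0.0]
contact_force: [0.5, 1.6, -0.4]
grip_width: 0.0852
t: 1.85
ee_pos: [0.4644, 0.1055, 0.1687]
eef_rot: [0.002, 1.0, -0.0, -0.002]
contact_force: [-1.4, 0.2, 0.1]
grip_width: 0.0849
{'t': 1.85, 'joint_positions': array([ 1.45683799e-01, -5.58126688e-02,  1.63359188e+00,  1.37729229e-04,
        1.56724499e+00, -1.42187238e+00]), 'qvel': array([ 0.05820468, -0.04574082, -0.02087573,  0.01262032,  0.01999804,
        0.02170187]), 'effort': array([ -1.66514542, -31.56383157, -34.71436501,  -0.18354119,
        -0.22845609,  -0.25900302]), 'ee_pos': array([0.46440439, 0.10547302, 0.16868986]), 'eef_rot': array([ 1.62043240e-03,  9.99997213e-01, -1.83708544e-04, -1.70729537e-03]), 'contact_force': array([-1.39836192,  0.18297035,  0.10293569]), 'wrist_torque': array([-0.01854129, -0.04386416,  0.02823004]), 'grip_width': 0.08493592427655094}
```

```bash
python3 -m pendant '[[[0,1,-40],[0,0,0],0],[[0,1,-80],[0,0,0],0],[[0,1,-110],[0,0,0],0],[[0,1,-129],[0,0,0],0],[[0,1,-129],[0,0,0],0]]' 50
python3 -m pendant '[[[0,0,0],[0,0,0],1],[[0,0,0],[0,0,0],1],[[0,0,0],[0,0,0],1],[[0,0,0],[0,0,0],1],[[0,0,0],[0,0,0],1]]'
python3 -m pendant '[[[0,0,0],[0,0,0],1],[[0,0,0],[0,0,0],1],[[0,0,0],[0,0,0],1],[[0,0,0],[0,0,0],1],[[0,0,0],[0,0,0],1]]'
python3 -m pendant '[[[0,0,15],[0,0,0],1],[[0,0,40],[0,0,0],1],[[0,0,75],[0,0,0],1],[[0,0,100],[0,0,0],1],[[0,0,110],[0,0,0],1]]'
for i in 1 2 3; do python3 -m pendant '[[[0,0,0],[0,0,0],1],[[0,0,0],[0,0,0],1]]'; done
```

```text
t: 2.27
ee_pos: [0.4616, 0.1089, 0.038]
eef_rot: [-0.001, 1.0, -0.0, -0.003]
contact_force: [-1.7, -0.3, 0.7]
grip_width: 0.0852
t: 2.68
ee_pos: [0.4662, 0.1087, 0.0442]
eef_rot: [-0.0, 1.0, 0.001, 0.003]
contact_force: [-1.3, 2.6, 7.3]
grip_width: 0.0611
t: 3.1
ee_pos: [0.4662, 0.1087, 0.0442]
eef_rot: [-0.0, 1.0, 0.001, 0.003]
contact_force: [-1.0, 1.9, 7.5]
grip_width: 0.0611
t: 3.52
ee_pos: [0.4663, 0.1084, 0.1567]
eef_rot: [-0.0, 1.0, 0.001, 0.004]
contact_force: [1.1, -1.0, -0.3]
grip_width: 0.0608
t: 3.68
ee_pos: [0.4643, 0.108, 0.151]
eef_rot: [-0.0, 1.0, 0.0, 0.0]
contact_force: [-0.4, 0.8, -0.7]
grip_width: 0.0609
t: 3.85
ee_pos: [0.4635, 0.1079, 0.1493]
eef_rot: [-0.0, 1.0, -0.0, -0.002]
contact_force: [-0.4, -0.7, -0.4]
grip_width: 0.0611
t: 4.02
ee_pos: [0.464, 0.108, 0.1503]
eef_rot: [-0.0, 1.0, -0.0, -0.001]
contact_force: [-0.8, 0.1, 0.2]
grip_width: 0.0609
```

```bash
for i in 1 2 3 4 5 6; do python3 -m pendant '[[[0,0,0],[0,0,0],1]]'|grep contact; done
python3 - <<'E'
from h import *
grab_frame("side")
print(read_state()['effort'])
print([(r['rect'],round(r['confidence'],2)) for r in find_in("side","tin_1")])
E
```

```text
contact_force: [-0.1, 0.3, -0.8]
contact_force: [-1.1, -0.7, -0.9]
contact_force: [-0.6, 0.1, -0.8]
contact_force: [0.1, 0.1, -0.6]
contact_force: [0.5, 0.3, -0.7]
contact_force: [0.4, 0.1, -1.7]
[ 1.45794802e-03 -3.35909808e+01 -3.54264128e+01  5.65082264e-04
  5.34269930e-04  1.09282422e-05]
[([322.0, 199.5, 25.2, 40.3], 0.94), ([354.2, 205.6, 31.1, 49.2], 0.87), ([295.9, 230.7, 30.3, 45.3], 0.84), ([350.1, 185.4, 7.2, 25.5], 0.75), ([239.8, 113.0, 31.2, 61.3], 0.5), ([275.9, 294.6, 107.4, 64.3], 0.49)]
```

Tin A weighs about 0.9 N, so it is nearly empty and goes to the far spot in the crate.

```bash
python3 -m pendant '[[[15,20,0],[0,0,0],1],[[36,48,0],[0,0,0],1],[[60,80,0],[0,0,0],1],[[84,110,0],[0,0,0],1],[[105,138,0],[0,0,0],1]]'
python3 -m pendant '[[[11,15,0],[0,0,0.04],1],[[16,21,0],[0,0,0.08],1],[[16,21,-25],[0,0,0.08],1],[[16,21,-55],[0,0,0.08],1],[[16,21,-75],[0,0,0.08],1]]'
python3 -m pendant '[[[0,0,-8],[0,0,0],1],[[0,0,-14],[0,0,0],1],[[0,0,-19],[0,0,0],1],[[0,0,-23],[0,0,0],1],[[0,0,-23],[0,0,0],1]]'
python3 -m pendant '[[[0,0,0],[0,0,0],1],[[0,0,-3],[0,0,0],1],[[0,0,-3],[0,0,0],1]]'
```

```text
t: 5.03
ee_pos: [0.5705, 0.2478, 0.1511]
eef_rot: [-0.0, 1.0, 0.0, 0.0]
contact_force: [0.9, -0.4, -0.9]
grip_width: 0.061
t: 5.45
ee_pos: [0.5847, 0.267, 0.0735]
eef_rot: [-0.04, 0.999, -0.0, -0.001]
contact_force: [-1.2, -1.1, -1.6]
grip_width: 0.0611
t: 5.87
ee_pos: [0.5858, 0.2671, 0.0538]
eef_rot: [-0.04, 0.999, 0.0, 0.0]
contact_force: [-0.6, 0.1, -1.2]
grip_width: 0.0612
t: 6.12
ee_pos: [0.5856, 0.2671, 0.0506]
eef_rot: [-0.04, 0.999, 0.0, 0.0]
contact_force: [0.5, -0.2, -1.0]
grip_width: 0.0611
```

```bash
python3 -m pendant '[[[0,0,-1],[0,0,0],1],[[0,0,-2],[0,0,0],1],[[0,0,-2],[0,0,0],1]]'
python3 -m pendant '[[[0,0,-1],[0,0,0],1],[[0,0,-2],[0,0,0],1],[[0,0,-2],[0,0,0],1]]'
```

```text
t: 6.37
ee_pos: [0.5857, 0.2671, 0.0493]
eef_rot: [-0.04, 0.999, 0.0, 0.0]
contact_force: [-2.0, -0.3, 4.0]
grip_width: 0.0611
t: 6.62
ee_pos: [0.5859, 0.2672, 0.0493]
eef_rot: [-0.04, 0.999, 0.0, 0.001]
contact_force: [-7.6, -3.1, 13.9]
grip_width: 0.0611
```

```bash
python3 -m pendant '[[[0,0,2],[0,0,0],1],[[0,0,2],[0,0,0],0],[[0,0,2],[0,0,0],0],[[0,0,2],[0,0,0],0],[[0,0,2],[0,0,0],0]]'
python3 -m pendant '[[[0,0,20],[0,0,0],0],[[0,0,60],[0,0,0],0],[[0,0,100],[0,0,0],0],[[0,0,125],[0,0,0],0],[[-5,-35,125],[0,0,-0.08],0]]'
python3 -m pendant '[[[-35,-205,0],[0,0,0],0],[[-35,-205,0],[0,0,0],0],[[-35,-205,0],[0,0,0],0],[[-35,-205,0],[0,0,0],0],[[-35,-205,0],[0,0,0],0]]'
python3 -m pendant '[[[-4,-27,0],[0,0,0],0],[[-4,-27,0],[0,0,0],0],[[-4,-27,0],[0,0,0],0]]'
python3 - <<'E'
from h import *
cv2.imwrite("pics/top1.png",grab_frame("top")[140:300,140:460][:,:,::-1]);cv2.imwrite("pics/side1.png",grab_frame("side")[80:380,220:460][:,:,::-1])
print([(r['rect'],round(r['confidence'],2)) for r in find_in("side","tin_1")])
E
```

```text
t: 7.03
ee_pos: [0.5853, 0.267, 0.0478]
eef_rot: [-0.04, 0.999, -0.0, -0.0]
contact_force: [0.3, -0.5, 0.2]
grip_width: 0.0859
t: 7.45
ee_pos: [0.5827, 0.2368, 0.1811]
eef_rot: [-0.003, 1.0, 0.003, 0.006]
contact_force: [-0.4, -0.8, 0.9]
grip_width: 0.0854
t: 7.87
ee_pos: [0.5447, 0.0253, 0.1732]
eef_rot: [-0.0, 1.0, 0.0, 0.0]
contact_force: [-0.4, -0.3, 0.3]
grip_width: 0.0852
t: 8.12
ee_pos: [0.5413, -0.0013, 0.1733]
eef_rot: [0.001, 1.0, 0.0, 0.0]
contact_force: [-0.1, 0.1, -0.7]
grip_width: 0.0853
[([292.3, 291.0, 30.9, 48.3], 0.98), ([323.5, 197.9, 24.0, 46.5], 0.85), ([356.5, 121.0, 13.3, 11.1], 0.68), ([348.5, 171.9, 24.8, 41.0], 0.59), ([296.4, 229.8, 28.8, 46.6], 0.57)]
```

View pics/side1.png

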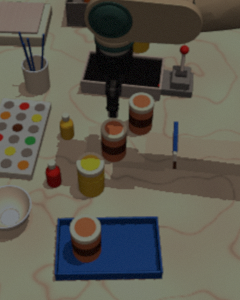

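Tin A stands upright in the far half of the crate (crop (86,238)). The gripper is above tin B, so B is next.

```bash
python3 -m pendant '[[[0,0,-40],[0,0,0],0],[[0,0,-80],[0,0,0],0],[[0,0,-112],[0,0,0],0],[[0,0,-130],[0,0,0],0],[[0,0,-130],[0,0,0],0]]'
python3 -m pendant '[[[0,0,0],[0,0,0],1],[[0,0,0],[0,0,0],1],[[0,0,0],[0,0,0],1],[[0,0,0],[0,0,0],1],[[0,0,0],[0,0,0],1]]'
python3 -m pendant '[[[0,0,0],[0,0,0],1],[[0,0,0],[0,0,0],1],[[0,0,0],[0,0,0],1]]'
python3 -m pendant '[[[0,0,15],[0,0,0],1],[[0,0,40],[0,0,0],1],[[0,0,75],[0,0,0],1],[[0,0,100],[0,0,0],1],[[0,0,110],[0,0,0],1]]'
python3 -m pendant '[[[0,0,0],[0,0,0],1],[[0,0,0],[0,0,0],1],[[0,0,0],[0,0,0],1],[[0,0,0],[0,0,0],1],[[0,0,0],[0,0,0],1]]'
for i in 1 2 3 4 5; do python3 -m pendant '[[[0,0,0],[0,0,0],1]]'|grep contact; done
```

```text
t: 8.68
ee_pos: [0.5384, 0.0016, 0.0381]
eef_rot: [-0.001, 1.0, 0.0, -0.005]
contact_force: [-0.7, -0.1, -0.6]
grip_width: 0.0855
t: 9.1
ee_pos: [0.5431, 0.0001, 0.0458]
eef_rot: [-0.0, 1.0, 0.0, 0.002]
contact_force: [1.1, -0.7, 6.6]
grip_width: 0.0612
t: 9.35
ee_pos: [0.5431, 0.0001, 0.0458]
eef_rot: [-0.0, 1.0, 0.0, 0.002]
contact_force: [1.0, 0.1, 6.1]
grip_width: 0.061
t: 9.77
ee_pos: [0.5427, 0.0, 0.1576]
eef_rot: [-0.0, 1.0, -0.0, 0.003]
contact_force: [1.0, 0.5, -3.9]
grip_width: 0.0618
t: 10.18
ee_pos: [0.5407, 0.0001, 0.1514]
eef_rot: [-0.0, 1.0, 0.0, -0.002]
contact_force: [0.1, -0.6, -5.0]
grip_width: 0.0611
contact_force: [0.4, -0.1, -4.4]
contact_force: [-0.0, -0.5, -5.4]
contact_force: [-0.8, -0.7, -4.5]
contact_force: [1.0, 0.5, -5.1]
contact_force: [-0.4, -0.5, -3.9]
```

About 4.7 N, so tin B is full and goes to the warmer's far spot.

```bash
python3 -m pendant '[[[2,-15,8],[0,0,0],1],[[6,-45,15],[0,0,0],1],[[11,-82,15],[0,0,0],1],[[16,-120,15],[0,0,-0.04],1],[[21,-158,15],[0,0,-0.08],1]]'
python3 -m pendant '[[[5,-38,0],[0,0,0],1],[[9,-70,0],[0,0,0],1],[[11,-90,0],[0,0,0],1],[[12,-101,0],[0,0,0],1],[[12,-101,0],[0,0,0],1]]'
python3 -m pendant '[[[0,0,-20],[0,0,0],1],[[0,0,-45],[0,0,0],1],[[0,0,-62],[0,0,0],1],[[0,0,-70],[0,0,0],1],[[0,0,-74],[0,0,0],1]]'
python3 -m pendant '[[[0,0,-1],[0,0,0],1],[[0,0,-2],[0,0,0],1],[[0,0,-3],[0,0,0],1],[[0,0,-3],[0,0,0],1]]'
python3 - <<'E'
from h import *
cv2.imwrite("pics/top2.png",cv2.resize(grab_frame("top")[140:320,300:500][:,:,::-1],(600,540)))
E
```

```text
t: 11.02
ee_pos: [0.5626, -0.1594, 0.1687]
eef_rot: [0.04, 0.999, -0.0, 0.0]
contact_force: [0.7, 0.3, -3.8]
grip_width: 0.0612
t: 11.43
ee_pos: [0.5741, -0.261, 0.1678]
eef_rot: [0.041, 0.999, -0.0, -0.0]
contact_force: [-0.7, 0.4, -5.7]
grip_width: 0.0613
t: 11.85
ee_pos: [0.574, -0.2574, 0.0927]
eef_rot: [0.039, 0.999, 0.001, -0.001]
contact_force: [0.1, -0.7, -4.9]
grip_width: 0.0608
t: 12.18
ee_pos: [0.575, -0.2591, 0.0925]
eef_rot: [0.04, 0.999, -0.0, 0.001]
contact_force: [-0.6, -0.5, -4.2]
grip_width: 0.0609
```

View pics/top2.png

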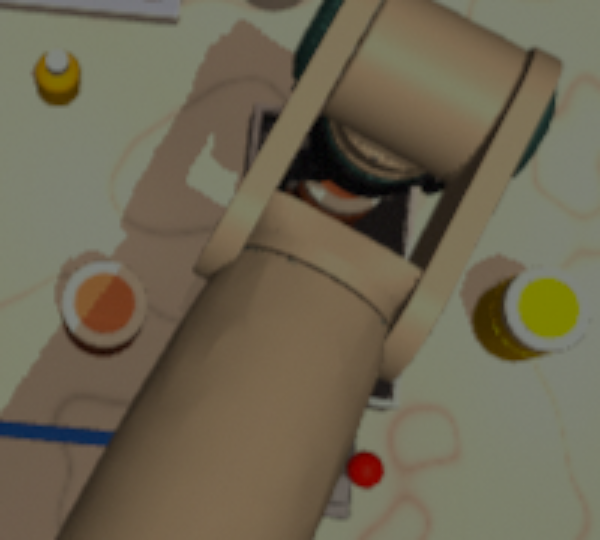

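The arm hides most of the plate, but the tin is over its far half at about (345,195). I lower it slowly by feel.

```bash
python3 -m pendant '[[[0,0,-1],[0,0,0],1],[[0,0,-2],[0,0,0],1],[[0,0,-3],[0,0,0],1],[[0,0,-3],[0,0,0],1]]'
python3 -m pendant '[[[0,0,-1],[0,0,0],1],[[0,0,-2],[0,0,0],1],[[0,0,-2],[0,0,0],1]]'
python3 -m pendant '[[[0,0,-1],[0,0,0],1],[[0,0,-1],[0,0,0],1]]'
```

```text
t: 12.57
ee_pos: [0.5743, -0.2589, 0.088]
eef_rot: [0.04, 0.999, 0.0, -0.0]
contact_force: [0.1, -0.1, -6.1]
grip_width: 0.0611
t: 12.82
ee_pos: [0.5743, -0.2589, 0.086]
eef_rot: [0.04, 0.999, 0.0, -0.0]
contact_force: [0.5, 0.8, -4.8]
grip_width: 0.0613
t: 12.98
ee_pos: [0.5746, -0.259, 0.086]
eef_rot: [0.04, 0.999, -0.0, 0.0]
contact_force: [-1.1, 0.8, -1.1]
grip_width: 0.0607
```

```bash
python3 -m pendant '[[[0,0,-1],[0,0,0],1],[[0,0,-1],[0,0,0],0],[[0,0,-1],[0,0,0],0],[[0,0,-1],[0,0,0],0],[[0,0,-1],[0,0,0],0]]'
python3 -m pendant '[[[0,0,20],[0,0,0],0],[[0,0,60],[0,0,0],0],[[0,0,100],[0,0,0],0],[[0,0,115],[0,0,0],0],[[-15,30,115],[0,0,0.08],0]]'
python3 -m pendant '[[[-82,138,0],[0,0,0],0],[[-82,138,0],[0,0,0],0],[[-82,138,0],[0,0,0],0],[[-82,138,-20],[0,0,0],0],[[-82,138,-20],[0,0,0],0]]'
python3 -m pendant '[[[0,0,0],[0,0,0],0]]'
python3 - <<'E'
from h import *
cv2.imwrite("pics/top3.png",cv2.resize(grab_frame("top")[140:320,300:500][:,:,::-1],(600,540)))
E
```

```text
t: 13.4
ee_pos: [0.5747, -0.2591, 0.0845]
eef_rot: [0.04, 0.999, -0.0, 0.0]
contact_force: [1.0, 1.2, 0.2]
grip_width: 0.0852
t: 13.82
ee_pos: [0.5619, -0.233, 0.2047]
eef_rot: [0.002, 1.0, -0.003, 0.005]
contact_force: [0.9, 0.0, -0.3]
grip_width: 0.0852
t: 14.23
ee_pos: [0.4727, -0.0861, 0.1744]
eef_rot: [-0.002, 1.0, 0.002, -0.004]
contact_force: [-0.4, -0.3, -1.5]
grip_width: 0.0853
t: 14.32
ee_pos: [0.4762, -0.0896, 0.1783]
eef_rot: [-0.001, 1.0, 0.0, -0.001]
contact_force: [-0.8, -0.4, -0.4]
grip_width: 0.0852
```

View pics/top3.png

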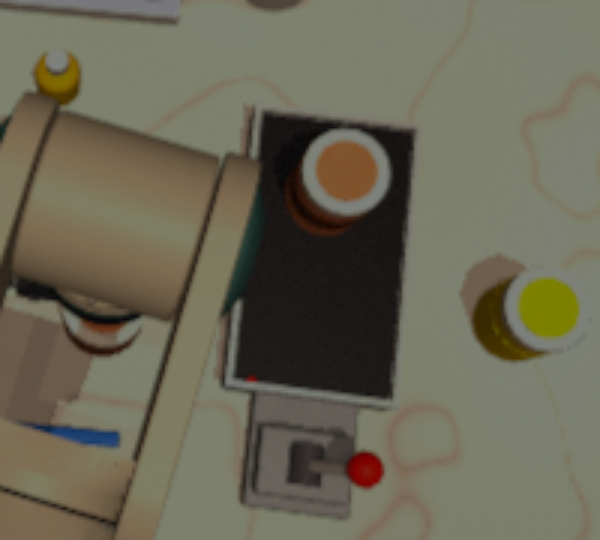

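Tin B stands upright on the far half of the plate (crop (345,172)). Next is tin C. The commanded height is about 0.179, so I go down 137.

```bash
python3 -m pendant '[[[0,-1,-40],[0,0,0],0],[[0,-1,-80],[0,0,0],0],[[0,-1,-116],[0,0,0],0],[[0,-1,-136],[0,0,0],0],[[0,-1,-136],[0,0,0],0]]'
python3 -m pendant '[[[0,0,0],[0,0,0],1],[[0,0,0],[0,0,0],1],[[0,0,0],[0,0,0],1],[[0,0,0],[0,0,0],1],[[0,0,0],[0,0,0],1]]'
python3 -m pendant '[[[0,0,0],[0,0,0],1],[[0,0,0],[0,0,0],1],[[0,0,0],[0,0,0],1]]'
python3 -m pendant '[[[0,0,15],[0,0,0],1],[[0,0,40],[0,0,0],1],[[0,0,75],[0,0,0],1],[[0,0,100],[0,0,0],1],[[0,0,110],[0,0,0],1]]'
python3 -m pendant '[[[0,0,0],[0,0,0],1],[[0,0,0],[0,0,0],1],[[0,0,0],[0,0,0],1],[[0,0,0],[0,0,0],1],[[0,0,0],[0,0,0],1]]'
for i in 1 2 3 4 5; do python3 -m pendant '[[[0,0,0],[0,0,0],1]]'|grep contact; done
```

```text
t: 14.78
ee_pos: [0.4758, -0.0925, 0.0393]
eef_rot: [0.001, 1.0, 0.001, -0.003]
contact_force: [-0.2, 0.7, -0.5]
grip_width: 0.0853
t: 15.2
ee_pos: [0.4796, -0.0927, 0.0462]
eef_rot: [-0.0, 1.0, -0.001, 0.003]
contact_force: [2.6, -0.7, 6.9]
grip_width: 0.0608
t: 15.45
ee_pos: [0.4797, -0.0927, 0.0462]
eef_rot: [-0.0, 1.0, -0.001, 0.003]
contact_force: [1.5, -0.9, 6.7]
grip_width: 0.061
t: 15.87
ee_pos: [0.4789, -0.0924, 0.1578]
eef_rot: [-0.0, 1.0, -0.001, 0.003]
contact_force: [1.6, -0.4, -3.6]
grip_width: 0.0612
t: 16.28
ee_pos: [0.4767, -0.0918, 0.1516]
eef_rot: [-0.0, 1.0, 0.0, -0.002]
contact_force: [-0.1, 0.5, -4.7]
grip_width: 0.0611
contact_force: [-0.4, -0.0, -5.1]
contact_force: [0.5, 0.1, -5.3]
contact_force: [-0.1, -0.2, -5.0]
contact_force: [-0.1, -0.5, -4.6]
contact_force: [-0.5, -0.1, -4.8]
```

About 4.9 N, so tin C is full and goes to the warmer's near spot.

```bash
python3 -m pendant '[[[0,-15,8],[0,0,0],1],[[1,-45,15],[0,0,0],1],[[2,-80,15],[0,0,-0.04],1],[[2,-115,15],[0,0,-0.08],1],[[3,-140,15],[0,0,-0.08],1]]'
python3 -m pendant '[[[0,-15,0],[0,0,0],1],[[0,-20,0],[0,0,0],1],[[0,-20,0],[0,0,0],1],[[0,-20,-15],[0,0,0],1],[[0,-20,-35],[0,0,0],1]]'
python3 -m pendant '[[[0,0,-18],[0,0,0],1],[[0,0,-30],[0,0,0],1],[[0,0,-38],[0,0,0],1],[[0,0,-41],[0,0,0],1],[[0,0,-41],[0,0,0],1]]'
python3 -m pendant '[[[0,0,-1],[0,0,0],1],[[0,0,-2],[0,0,0],1],[[0,0,-2],[0,0,0],1]]'
python3 -m pendant '[[[0,0,-1],[0,0,0],1],[[0,0,-2],[0,0,0],1],[[0,0,-2],[0,0,0],1]]'
```

```text
t: 17.12
ee_pos: [0.4801, -0.2346, 0.1686]
eef_rot: [0.041, 0.999, -0.0, 0.0]
contact_force: [-0.1, 0.2, -5.1]
grip_width: 0.0611
t: 17.53
ee_pos: [0.4818, -0.2513, 0.1351]
eef_rot: [0.039, 0.999, -0.001, 0.002]
contact_force: [-0.2, -0.7, -5.6]
grip_width: 0.0611
t: 17.95
ee_pos: [0.4805, -0.2514, 0.0921]
eef_rot: [0.04, 0.999, 0.0, -0.0]
contact_force: [0.1, 0.5, -4.9]
grip_width: 0.0611
t: 18.2
ee_pos: [0.4808, -0.2522, 0.0911]
eef_rot: [0.04, 0.999, -0.0, 0.001]
contact_force: [-0.1, -0.6, -4.9]
grip_width: 0.0618
t: 18.45
ee_pos: [0.4804, -0.252, 0.0882]
eef_rot: [0.04, 0.999, 0.0, -0.0]
contact_force: [-0.3, 0.4, -5.5]
grip_width: 0.0608
```

```bash
python3 -m pendant '[[[0,0,-1],[0,0,0],1],[[0,0,-2],[0,0,0],1],[[0,0,-2],[0,0,0],1]]'
python3 -m pendant '[[[0,0,-1],[0,0,0],1],[[0,0,-1],[0,0,0],1]]'
```

```text
t: 18.7
ee_pos: [0.4805, -0.252, 0.0864]
eef_rot: [0.04, 0.999, -0.0, 0.0]
contact_force: [-0.5, 0.5, -3.9]
grip_width: 0.0607
t: 18.87
ee_pos: [0.4806, -0.252, 0.0864]
eef_rot: [0.04, 0.999, -0.0, 0.0]
contact_force: [-3.6, 2.3, 3.7]
grip_width: 0.0611
```

```bash
python3 -m pendant '[[[0,0,1],[0,0,0],1],[[0,0,1],[0,0,0],0],[[0,0,1],[0,0,0],0],[[0,0,1],[0,0,0],0],[[0,0,1],[0,0,0],0]]'
python3 -m pendant '[[[0,0,20],[0,0,0],0],[[0,0,60],[0,0,0],0],[[0,0,95],[0,0,0],0],[[0,0,120],[0,0,0],0],[[0,0,120],[0,0,0],0]]'
python3 -m pendant '[[[-113,-78,0],[0,0,0],1],[[-113,-78,0],[0,0,0],1],[[-113,-78,0],[0,0,0],1],[[-113,-78,0],[0,0,0],1],[[-113,-78,0],[0,0,0],1]]'
python3 - <<'E'
from h import *
a=cv2.resize(grab_frame("top")[140:320,300:500],(500,450));b=grab_frame("side")[80:380,220:460]
cv2.imwrite("pics/c4.png",np.hstack([a,np.pad(b,((0,150),(0,0),(0,0)))])[:,:,::-1])
E
```

```text
t: 19.28
ee_pos: [0.4807, -0.2521, 0.0866]
eef_rot: [0.04, 0.999, -0.0, 0.0]
contact_force: [-0.5, -0.7, -0.4]
grip_width: 0.0852
t: 19.7
ee_pos: [0.4825, -0.2532, 0.2135]
eef_rot: [0.04, 0.999, -0.003, 0.005]
contact_force: [0.6, 0.5, 0.4]
grip_width: 0.0856
t: 20.12
ee_pos: [0.3654, -0.3315, 0.2062]
eef_rot: [0.042, 0.999, -0.0, -0.0]
contact_force: [-0.2, 0.3, 0.4]
grip_width: 0.0255
```

View pics/c4.png

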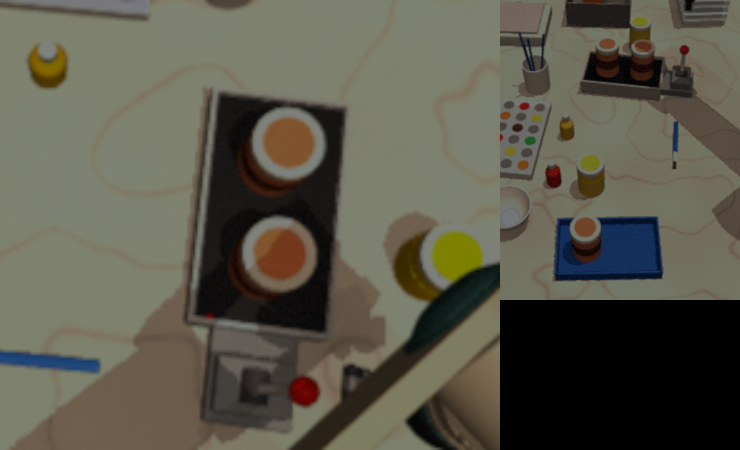

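All three tins are upright in place, with two on the plate and one in the crate. The fingers are at (355,380), to the right of the red ball at (304,390). I go down beside it and push to the left.

```bash
python3 -m pendant '[[[1,0,-40],[0,0,0],1],[[1,0,-80],[0,0,0],1],[[1,0,-105],[0,0,0],1],[[1,0,-116],[0,0,0],1],[[1,0,-116],[0,0,0],1]]'
python3 -m pendant '[[[0,8,0],[0,0,0],1],[[1,18,0],[0,0,0],1],[[2,28,0],[0,0,0],1],[[3,38,0],[0,0,0],1],[[3,48,0],[0,0,0],1]]'
python3 -m pendant '[[[0,8,0],[0,0,0],1],[[1,16,0],[0,0,0],1],[[2,24,0],[0,0,0],1],[[2,32,0],[0,0,0],1],[[2,36,0],[0,0,0],1]]'
python3 -m pendant '[[[0,2,0],[0,0,0],1],[[0,4,0],[0,0,0],1],[[0,4,0],[0,0,0],1]]'
```

```text
t: 20.63
ee_pos: [0.3683, -0.3281, 0.0875]
eef_rot: [0.039, 0.999, 0.002, -0.002]
contact_force: [-1.5, -0.5, -0.5]
grip_width: 0.0005
t: 21.05
ee_pos: [0.3723, -0.2814, 0.0919]
eef_rot: [0.04, 0.999, -0.001, 0.001]
contact_force: [0.5, -1.7, 1.4]
grip_width: 0.0001
t: 21.47
ee_pos: [0.3734, -0.2448, 0.09]
eef_rot: [0.04, 0.999, 0.0, -0.0]
contact_force: [-0.1, -0.4, -1.1]
grip_width: 0.0002
t: 21.72
ee_pos: [0.3734, -0.2417, 0.0902]
eef_rot: [0.04, 0.999, 0.0, -0.0]
contact_force: [-0.2, -0.1, -0.5]
grip_width: -0.0003
```

```bash
python3 -m pendant '[[[0,2,0],[0,0,0],1],[[0,4,0],[0,0,0],1],[[0,4,0],[0,0,0],1]]'
python3 -m pendant '[[[0,2,0],[0,0,0],1],[[0,4,0],[0,0,0],1],[[0,4,0],[0,0,0],1]]'
python3 - <<'E'
from h import *
a=cv2.resize(grab_frame("top")[240:330,340:480],(560,360));b=cv2.resize(grab_frame("side")[90:190,300:440],(560,400))[:240]
cv2.imwrite("pics/c5.png",np.vstack([a,b])[:,:,::-1])
E
```

```text
t: 21.97
ee_pos: [0.3734, -0.2379, 0.0903]
eef_rot: [0.04, 0.999, 0.0, -0.0]
contact_force: [-0.1, -0.4, -0.6]
grip_width: 0.0003
t: 22.22
ee_pos: [0.3733, -0.2371, 0.0905]
eef_rot: [0.041, 0.999, -0.004, 0.0]
contact_force: [1.2, -17.6, -6.9]
grip_width: -0.0003
```

View pics/c5.png

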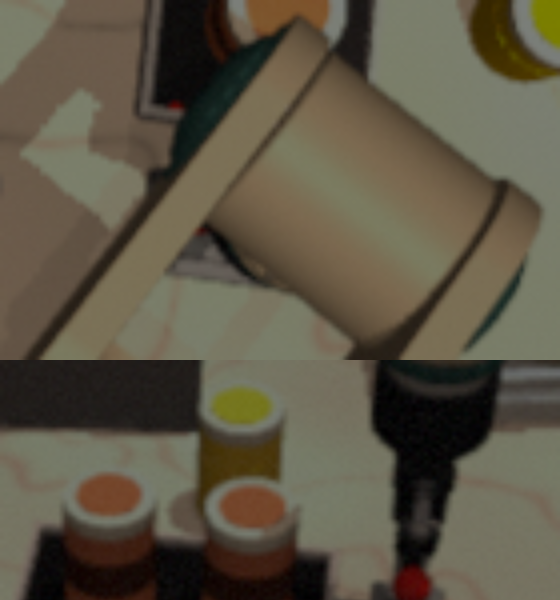

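Resistance rose to 18 N at y = -0.237, which is the predicted hard stop. The ball is in front of the fingers. I back off, lift away and check.

```bash
python3 -m pendant '[[[0,-10,0],[0,0,0],1],[[0,-30,0],[0,0,0],1],[[0,-60,0],[0,0,0],1],[[0,-80,0],[0,0,0],1],[[0,-80,30],[0,0,0],1]]'
python3 -m pendant '[[[0,0,40],[0,0,0],1],[[0,0,80],[0,0,0],1],[[0,0,100],[0,0,0],1],[[0,-30,120],[0,0,0],1],[[-10,-60,120],[0,0,0],1]]'
python3 -m pendant '[[[0,0,0],[0,0,0],1],[[0,0,0],[0,0,0],1],[[0,0,0],[0,0,0],1]]'
python3 - <<'E'
from h import *
a=grab_frame("top");b=grab_frame("side")
def red(g,x0,x1,y0,y1):
    h=cv2.cvtColor(g,cv2.COLOR_RGB2HSV)[y0:y1,x0:x1].astype(int);m=((h[...,0]<6)|(h[...,0]>174))&(h[...,1]>190)&(h[...,2]>70)
    n,l,s,c=cv2.connectedComponentsWithStats(m.astype(np.uint8));i=1+s[1:,4].argmax();return c[i]+[x0,y0],s[i,4]
p,q=red(a,380,440,275,320),red(b,390,420,110,180);print(p,q,tri(p[0],q[0]))
cv2.imwrite("pics/c6.png",np.hstack([cv2.resize(a[140:320,300:500],(500,450)),np.pad(b[80:380,220:460],((0,150),(0,0),(0,0)))])[:,:,::-1])
E
```

```text
t: 22.73
ee_pos: [0.3708, -0.3146, 0.1148]
eef_rot: [0.041, 0.999, 0.004, -0.004]
contact_force: [-0.3, -0.1, -0.5]
grip_width: 0.0002
t: 23.15
ee_pos: [0.3655, -0.375, 0.2458]
eef_rot: [0.038, 0.999, -0.003, 0.003]
contact_force: [-0.1, -1.6, 1.4]
grip_width: -0.0001
t: 23.4
ee_pos: [0.3634, -0.3736, 0.2397]
eef_rot: [0.04, 0.999, 0.001, -0.0]
contact_force: [1.0, -0.0, -0.4]
grip_width: 0.0001
(array([389.88235294, 291.98039216]), np.int32(102)) (array([403.        , 145.25714286]), np.int32(35)) [ 0.37366909 -0.21081964  0.11023845]
```

View pics/c6.png

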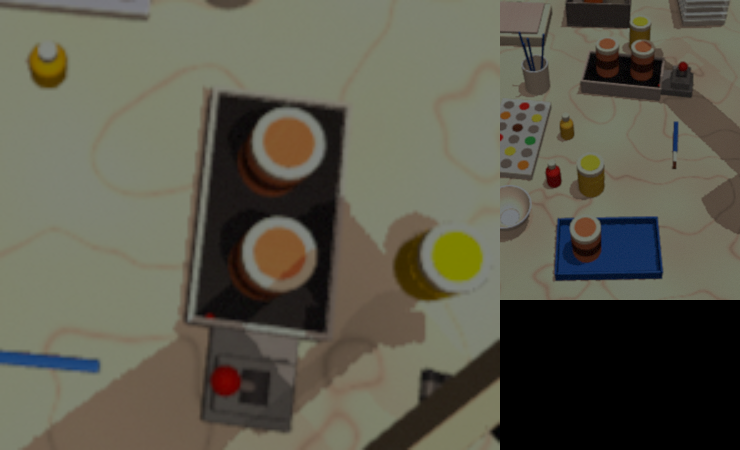

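The lever leans over to the left, with the ball at y = -0.211 against an expected -0.209. All three tins are upright and in place, and the arm is clear.

```bash
python3 -c "
from rig import *;print(finish_job())"
```

```text
the job is handed in; nothing more can be done
None
```

The job is handed in at about 23 s of the 67 s allowed. The rig gave no verdict.

- **Weighing:** I lifted all three copper tins and left the two yellow look-alikes alone. One tin weighed about 0.9 N, so it is nearly empty. The other two weighed about 4.7 N and 4.9 N, so they are full.
- **Placing:** the nearly empty tin stands in the far spot of the crate. The full tins stand in the warmer's far and near spots. I lowered each one until the force reading showed contact, then released it.
- **Switch:** with the tins in place, I pushed the lever over until it met a hard stop, at about 18 N. The red ball moved from y = -0.276 to -0.211 m, against about -0.209 m expected for fully on.
- **Last checks:** the final pictures show all three tins upright in their places, the lever over and the arm clear. The bystanders in those views had not visibly moved, though I did not measure them. No check failed. When the nearly empty tin was set down, I pressed it onto the crate floor with up to 14 N before letting go; it stayed upright.

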